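# Draw the disc-cutter punch clear of the strip and hold it

### The job

I want to feed the brass strip on in the disc cutter. Swing the keeper arm well clear of the punch's collar, then draw the punch that stands in the cutter straight up about 18 mm, so that its cutting end is out of the strip and the slot but still well inside the guide plate, without forcing it sideways in the bore or pulling it right out. Finish while holding it there, still and upright in your grip: do not let go, and leave the strip in its slot and the other things on the bench where they are.

Things in the scene. Friction and masses are not known exactly. Their poses are not given: they have to be found in the camera images.
- cutter: Disc cutter, fixed: base 100 x 150 x 12 mm, steel die plate (z 12 to 28 mm), 4 mm slot (28 to 32), guide plate (32 to 58, its top); plates 74 mm in x, 124 in y. Origin: centre of the underside, on the bench; x along the strip, y along the long side, z up. The punch's bore, 21 mm wide, runs through both plates at x = y = 0. Two smaller bores are empty.
- punch: Steel punch standing in the cutter (not those in the wooden stand). Origin: centre of its lower, cutting end; z up its axis. 20 mm diameter from z = 0 to 36 mm, collar 34 mm diameter from 36 to 41, then a plain grip 18 mm diameter to the top at 87. About 0.2 kg, loose in the bore. At the start fully down: collar on the guide plate, cutting end 6 mm below the slot. Its yaw means nothing.
- punch_grip (a point): Point on the punch's axis, 68 mm above its cutting end, where to grip it (90 mm above the bench at the start).
- keeper (a joint): Angle (rad) of the keeper, a flat dark arm 12 mm wide, 4 thick, on an upright pivot at x = 30, y = -17 mm of the cutter. Near 0 it points to the cutter's -x and lies over the collar's edge, so the punch cannot rise. Growing values swing its end to the cutter's -y, away from the punch; stop at 1.5, well clear at 1.2. Stays where it is left (about 1 N at the grip).
- keeper_grip (a point): The keeper's upright round steel grip, 12 mm diameter, 75 mm from the pivot, standing from 68 to 98 mm above the bench; this point is on its axis, 88 mm above the bench.
- strip: Brass strip 150 x 34 x 2 mm with three punched holes, lying loose in the slot along the cutter's x; origin at the centre of its underside. The punch stands in the first hole.
- hammer_large: Bystander: hammer with wooden handle, lying on the bench; origin at its underside's centre.
- dish: Bystander: white dish 52 mm across, 12 mm high, with a few cut brass discs in it, on the bench.
- flux_jar: Bystander: jar 33 mm across, 62 mm high, on the bench.
Things that resemble listed ones, but are neither listed nor needed, are in the scene too. Leave any green or orange look-alike of the punch alone.

How it is judged (in metres and radians):
On the way, in this order (a step that is already met when the one before it is completed fails the run):
1. the keeper is swung clear while the punch is still down (value of joint keeper above 0.7 rad and z of punch in the frame of cutter below 0.026 m), for 0.1 s.
2. the punch, held by the fingers, has its cutting end clear of the slot and still inside the guide plate (z of punch in the frame of cutter between 0.033 and 0.048 m and contact force between the fingers and punch above 1 N), for 0.3 s.
At the end, for the whole second after the job is handed in: Fingers hold the punch (over 1 N), still, its cutting end 33 to 48 mm above the cutter's underside (clear of the slot, 10 mm or more inside the guide plate), within 3 mm of the bore's axis and 0.06 rad of upright; keeper past 0.7 rad, not touching it; strip within 12 mm of its start (all of step 2 and angle between the z axis of punch and the z axis of cutter, either way round below 0.06 rad and horizontal distance between punch and cutter below 0.003 m and contact force between punch and keeper below 0.5 N and linear speed of punch below 0.01 m/s and value of joint keeper above 0.7 rad and distance of strip from where it was at the start of the episode below 0.012 m); the arm keeps its last pose, push and grip.
It fails at once if the punch is pulled right out of the guide plate (z of punch in the frame of cutter above 0.056 m).
It fails at once if the punch is forced in its bore (over 40 N against the cutter) (contact force between punch and cutter above 40 N).
It fails at once if a bystander is moved by more than 20 mm (distance of any of hammer_large, dish, flux_jar from where it was at the start of the episode above 0.02 m).
It also fails if it takes over 45 s, if anything falls off the work surface, if the arm or the gripper's body presses on something with over 40 N, if the wrist force passes 120 N, or if a joint passes its speed limit or range.

### The arm

A 7-joint arm with a two-finger parallel gripper is mounted at the origin on a cart in front of the work surface, level with it; the furniture and walls round the work are solid. World frame = base frame: x ahead of the robot, y to its left, z up, the work surface at z = 0. Lengths are in mm, angles in rad, forces in N, time in s.
With the tool pointing down it reaches from about 425 to 875 mm from the base axis. Payload 9.9 kg.
Tool frame: the origin (TCP) lies at the very end of the fingers, on their centre line; the grasp point (between the pads) lies 19 mm behind it; z points along the fingers, y is the line along which they close (so a half turn about z gives the same grasp; the last joint's range is limited). The gripper opens to 85 mm and grips with 20 to 120 N. Pads are 22 mm wide; open, the fingers measure 114 mm over their backs; the gripper's body (76 mm by 85 mm) begins 54 mm behind the grasp point. The pads swing forward as they close: fully open they stand 13 mm farther back than shut.
Start: joints at [-1.326, 0.576, 0.025, 1.437, -0.015, 1.129, -0.057], TCP at [217.955, 638.846, 231.289] pointing down, gripper open.
Joint ranges: [-2.76, 2.76], [-0.34, 2.15], [-1.52, 1.57], [0.19, 2.46], [-1.09, 4.23], [0.17, 1.99], [-2.82, 2.82]. Speed limits (rad/s): [2.22, 2.22, 3.01, 3.01, 3.14, 3.14, 3.14].

### API

Orientations are given as a unit quaternion [w, x, y, z].
In Python, from rig import manip, camera, workorder gives the robot as it stands.
- The arm moves only by the tool apply_moves, never from a script. Its argument "deltas" is one flat list of numbers, 7 for each row, row after row: the finger opening in m, from 0 to 0.0854, then the shift along the tool's x, y, z in m, then the turn, a rotation vector about the tool's x, y, z in degrees. A call has 1 to 20 rows; each row shifts and turns the commanded pose from where the row before left it, along the tool's axes as they then stand; what a row does not reach is not made up. A row lasts 1/12 s, in which the tool goes at most 41.7 mm and 7.16 degrees, less where a joint would pass 70% of its speed; a pose out of reach is approached as far as the arm can. A call with a gripper value outside its range is refused whole. The fingers move at their own pace and stop on an object; "newtons" is the grip in N (left out, the last holds). Time passes only in rows, so rows that do not move let the fingers close. It gives the time, the measured TCP pose, the force, the opening and the grip force at its end, in the units of the state.
- manip.observe(): the state, without advancing time (a new reading comes with each control period).
- camera(name): name is "scene" or "top" or "wrist"; returns a dict with "pixels" (384x512x3 uint8, red, green, blue), "depth" (384x512 float32, mm along the optical axis (not along the pixel's ray), 0 where there is no reading), "K" (3x3 intrinsics, pixels), "extrinsics" (4x4, takes a point from world to camera coordinates). Camera axes: x right, y down, z forward; pixel columns grow to the right and rows downward; lengths in mm; the calibration is good to about 2 mm. A picture is of the moment at which its call begins.
- workorder.job_done(): hands the job in; it is judged then, once.
The state is a dict: "time": time; "joint_pos": joint angles; "joint_vel": joint speeds; "joint_efforts": joint torques, N m; "eef_pos": TCP position; "ee_rot": TCP orientation; "force": force on the tool from outside, world axes, zero at the start; "torque": the same for the moment, N m; "gripper_width": finger opening in mm; "finger_force": force on a finger pad.
Only numpy, scipy, OpenCV 4.12 (cv2) and the standard library are available. Lean on these libraries where they do the work, as an engineer would, in place of code of your own. Each camera call takes 0.05 s, during which the arm holds its last target. There are 200 camera calls.

## Working session

There is one attempt and no reset: what is moved stays moved. The work goes in short steps, Python scripts to look and compute and a tool call to move; the robot and the scene stay as the last step left them, time stands still between calls to the robot, and variables do not carry over. Pictures are saved under pics/ and viewed, at most 10 in all, crops included, and the job is handed in when it is done.

Besides the shell and the picture viewer there is one more tool, called after "Request:" by a JSON object that holds its "fn" and its "kwargs", one argument or row to a line. apply_moves: Moves the arm, as the interface text tells. Its arguments: {"type":"object","properties":{"deltas":{"type":"array","items":{"type":"number"}},"newtons":{"type":"number"}},"required":["deltas"]}

```bash
mkdir -p pics; cat > h.py <<'E'
import numpy as np, cv2
from rig import manip, camera, workorder
def grab(n):
    c=camera(n); np.savez(f'{n}.npz',**c); return c
def load(n): return dict(np.load(f'{n}.npz'))
def world(c,u,v,d=None):
    d=c['depth'][int(v),int(u)] if d is None else d
    p=np.linalg.inv(c['K'])@np.array([u,v,1.])*d
    return (np.linalg.inv(c['extrinsics'])@np.r_[p,1])[:3]
def cloud(c):
    h,w=c['depth'].shape; v,u=np.mgrid[:h,:w]
    p=np.stack([u,v,np.ones_like(u)],-1)@np.linalg.inv(c['K']).T*c['depth'][...,None]
    E=np.linalg.inv(c['extrinsics']); return p@E[:3,:3].T+E[:3,3]
def plane(c,u,v,z):
    E=np.linalg.inv(c['extrinsics']); d=E[:3,:3]@np.linalg.inv(c['K'])@np.array([u,v,1.]); o=E[:3,3]
    return o+d*(z-o[2])/d[2]
E
python3 - <<'E'
from h import *
a=[grab(n) for n in('scene','top')]
for n,c in zip(('scene','top'),a):
    cv2.imwrite(f'pics/{n}.png',cv2.cvtColor(cv2.resize(c['pixels'],(800,600)),cv2.COLOR_RGB2BGR))
    print(np.linalg.inv(c['extrinsics'])[:3,3], c['K'][0,0])
s=manip.observe(); print(s)
E
```

```text
[ 14.82054056 464.70830172 647.04211404] 368.5533274535747
[ 329.2498415   166.9197346  1245.37535108] 497.27124538533326
{'time': 0.1, 'joint_pos': array([-1.32580761,  0.57642538,  0.0248571 ,  1.43783252, -0.01499004,
        1.12902564, -0.05647415]), 'joint_vel': array([ 7.19406891e-05, -1.18608670e-03,  1.92277802e-03, -2.24023444e-03,
        7.81869412e-04,  1.69536673e-03, -1.53330812e-03]), 'joint_efforts': array([ 5.81557353e-03, -7.67297602e+01,  2.25761086e+00, -2.86604583e+01,
        1.57971284e-02,  8.62774963e-03, -2.97671477e-05]), 'eef_pos': array([217.82254264, 638.44578256, 230.54134711]), 'ee_rot': array([-7.82504342e-05,  1.63628043e-01,  9.86521817e-01, -7.48997763e-04]), 'force': array([ 0.5077757 ,  0.12637124, -0.30662941]), 'torque': array([0.01541266, 0.03209378, 0.01852369]), 'finger_force': 0.0, 'gripper_width': 85.54693321465157}
```

View pics/scene.png

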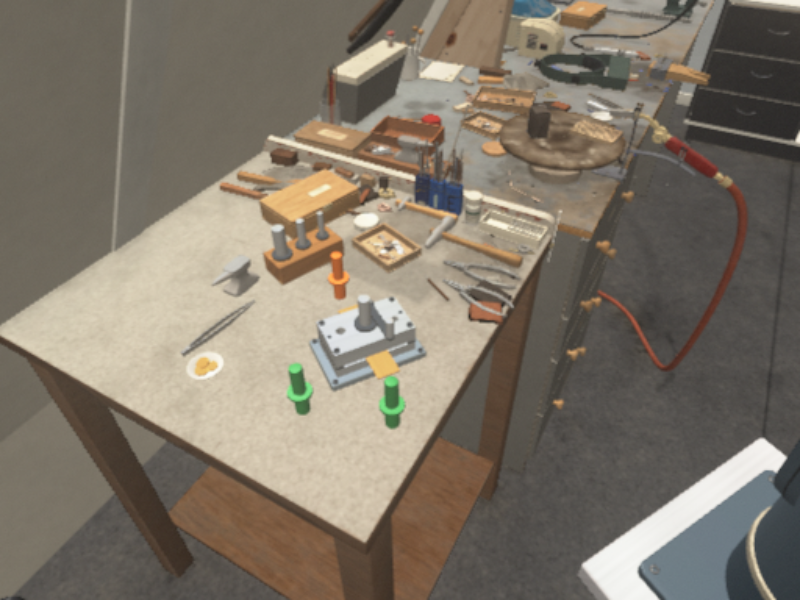

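View pics/top.png

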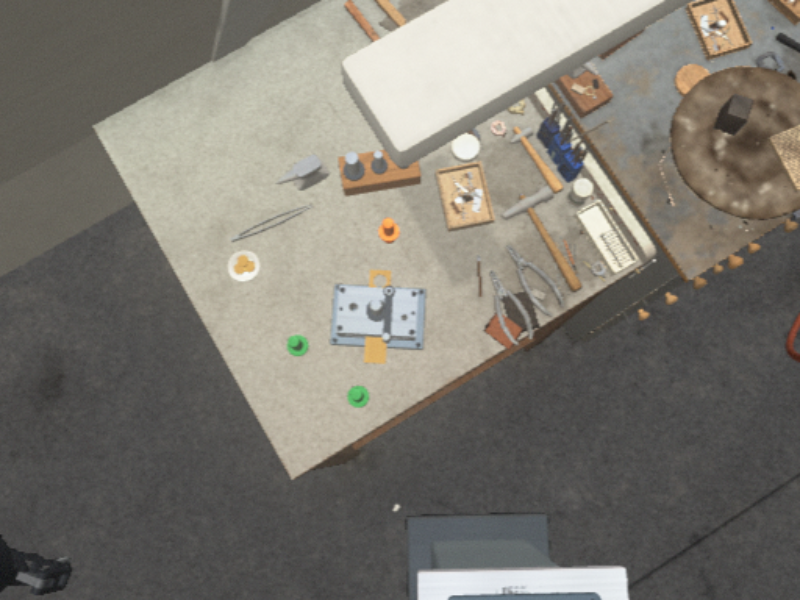

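The top view shows the cutter at (378,316) with the strip running vertically and the keeper at about x=388. Candidates for the punch in top pixels:
- grey punch in the cutter (376,310)
- grey stand punches (352,165) and (378,160)
- orange look-alike (389,230)
- green look-alikes (297,345) and (358,397)

I choose the grey one in the cutter, and will check it in a close crop.

```bash
python3 - <<'E'
from h import *
t=load('top');s=load('scene')
a=cv2.resize(t['pixels'][170:240,200:285],(480,395),interpolation=cv2.INTER_CUBIC)
b=cv2.resize(s['pixels'][180:250,190:280],(508,395),interpolation=cv2.INTER_CUBIC)
im=np.hstack([a,b]); im=cv2.resize(im,(800,int(395*800/988)))
cv2.imwrite('pics/crop.png',im[...,::-1])
P=cloud(t)
print('slab z',P[60,290],P[40,240])
np.set_printoptions(suppress=True,precision=0,linewidth=250)
print(P[180:226:2,210:276:2,2])
E
```

```text
slab z [554.25414452 132.75000058 780.46285556] [577.67295996 182.745559   779.8958048 ]
[[   1.   -1.   -0.    1.   -2.   -0.   -2.    0.    1.    3.   -2.   -3.    2.   29.    0.   -1. 1245.   -1.    2.   32.   -2.   -3.    2.    2.    4.   -3.   -5.    1.   -3.   -1.    3.    3.   -3.]
 [  -0.   -0.   10.   14.   11.   11.   14.   14.    8.   13.   11.   -1.    1.   34.   30.   -2.    2.   -2.   29.   34.   -5.   -0.   -5.   -3.    2.   -1.    2.   -1.    3. 1245.    2.   -1.   -4.]
 [  -3.   -1.   15.   56.   62.   58.   57.   61.   57.   57.   57.   58.   55.   55.   57.   61.   56.   59.   74.   70.   69.   11.   12.   13.    7.   16.   10.   12.   14.    1.   -0.    1.   -2.]
 [   2.    0.   15.   60.   62.   57.   55.   56.   60.   58.   60.   60.   55.   62.   53.   56.   60.   57.   69.   74.   70.   59.   56.   59.   61.   58.   61.   58.   62.   18.   16.    5.   -2.]
 [  -1.   -1.   12.   57.   59.   60.   61.   58.   60.   56.   54.   55.   59.   60.   63.   58.   57.   59.   63.   76.   69.   58.   60.   62.   58.   58.   58.   64.   59.   11.    9.   -2.    1.]
 [   2
[... 2912 characters left out ...]
  31.   94.   78.   15.   10.   12.   12.   10.   13.   13.   11.   13.   14.   11.    2.    3.]
 [   0.   11.    8.   12.   11.   11.    7.   10.   13.   11.   10.   10.   28.   33.   27.   32.   33.   31.   28.   14.   11.   12.   14.   18.   15.   13.    6.   10.    9.   15.   14.    3.    2.]
 [  -4.    3.   -1.   -4.   -0.    3.    0.   -2.    2.    4.    5.   -1.   30.   24.   32.   27.   33.   31.   35.   12.   10.   14.   10.   11.    8.   11.   10.   13.   10.   12.   -2.   -1.    0.]
 [   1.    0.    2. 1245.   -0.   -1.   -1.   -3.   -5.   -1.   -2.   -3.   23.   32.   32.   28.   27.   29.   30.   -1.    1.   -1.    1.   -3.    1.   -1.   -4.   -3.   -1.    0.   -4.   -5.   -0.]]
```

View pics/crop.png

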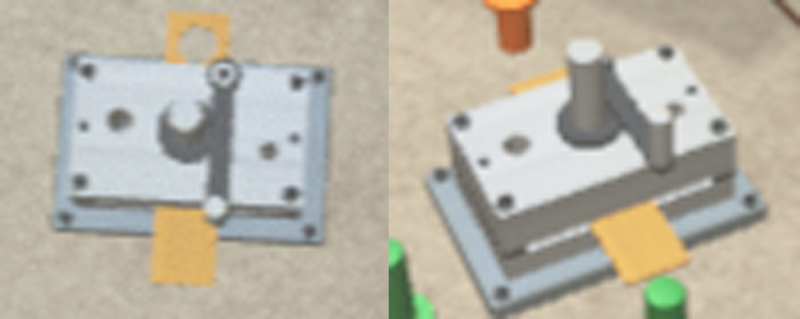

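The crop confirms it: the grey punch stands in the bore (crop 188,115), with the keeper pivot at (224,73) and the keeper's grip at (215,207) lying across the collar's edge. Next I measure them.

```bash
cat > m.py <<'E'
from h import *
np.set_printoptions(suppress=True,precision=2,linewidth=200)
def meas(n,c,box):
    P=cloud(c); M=np.zeros(P.shape[:2],bool); M[box]=1
    z=P[...,2]; out={}
    def comp(lo,hi):
        m=(M&(z>lo)&(z<hi)&(P[...,2]<300)).astype(np.uint8); k,l,st,ce=cv2.connectedComponentsWithStats(m)
        i=1+np.argsort(-st[1:,4])[:2]; return [(st[j,4],P[l==j].mean(0), np.ptp(P[l==j],axis=0)) for j in i]
    print(n,'punch top'); [print(*x) for x in comp(101,118)]
    print('keeper grip top'); [print(*x) for x in comp(86,100.5)]
    m=M&(z>50)&(z<66); xy=P[m][:,:2].astype(np.float32)
    hull=cv2.minAreaRect(xy); print('plate rect',hull)
E
python3 - <<'E'
from m import *
t=load('top'); s=load('scene')
meas('top',t,np.s_[175:232,205:280]); meas('scene',s,np.s_[175:255,190:280])
# crop px -> full px, cast rays
k=0.1721*1; 
f=lambda u,v:(200+u*988/800*85/480-.5,170+v*988/800*70/395-.5)
for nm,u,v,z in(('pivot',224,73,75),('kgrip',215,207,98),('ptop',186,113,109)): print(nm,f(u,v),plane(t,*f(u,v),z))
# wrist/tool axes
from scipy.spatial.transform import Rotation as R
o=manip.observe(); print(R.from_quat(o['ee_rot'],scalar_first=True).as_matrix(),o['eef_pos'])
E
```

```text
top punch top
46 [544.22 211.87 108.92] [16.03 16.41  8.83]
1 [500.15 193.46 103.43] [0. 0. 0.]
keeper grip top
22 [498.28 198.33  96.56] [11.66  9.47  9.39]
8 [538.11 210.9   96.04] [ 5.9  14.17  9.12]
plate rect ((539.202392578125, 212.92117309570312), (124.35774993896484, 87.46124267578125), 85.12290954589844)
scene punch top
55 [541.95 213.04 107.36] [16.69 15.83  9.68]
keeper grip top
49 [413.33 244.87  87.27] [16.44 15.46  3.68]
42 [538.52 214.37  93.06] [10.68 15.79 13.68]
plate rect ((537.824951171875, 216.3033447265625), (143.0184783935547, 246.02674865722656), 52.81252670288086)
pivot (248.48833333333334, 185.47683544303797) [573.61 191.73  75.  ]
kgrip (246.52005208333333, 214.80417721518987) [499.14 197.06  98.  ]
ptop (240.17781250000002, 194.23126582278482) [546.15 210.71 109.  ]
[[-0.95  0.32 -0.  ]
 [ 0.32  0.95 -0.  ]
 [-0.   -0.   -1.  ]] [217.82 638.45 230.54]
```

Measurements agree with the given sizes: pivot to grip is 75 mm, the plate is 124 mm long, and the punch top is at z=109. Punch at (544,211.5), keeper grip at (499,197.5), pivot at (573,192), cutter yaw about -4.9°. I'll move above the keeper grip.

Request:
{"fn": "apply_moves", "kwargs": {
  "deltas": [0.085,-0.024,-0.019,0,0,0,0,0.085,-0.024,-0.019,0,0,0,0,0.085,-0.024,-0.019,0,0,0,0,0.085,-0.024,-0.019,0,0,0,0,0.085,-0.024,-0.019,0,0,0,0,0.085,-0.024,-0.019,0,0,0,0,0.085,-0.024,-0.019,0,0,0,0,0.085,-0.024,-0.019,0,0,0,0,0.085,-0.024,-0.019,0,0,0,0,0.085,-0.024,-0.019,0,0,0,0,0.085,-0.024,-0.019,0,0,0,0,0.085,-0.024,-0.019,0,0,0,0,0.085,-0.024,-0.019,0,0,0,0,0.085,-0.024,-0.019,0,0,0,0,0.085,-0.024,-0.019,0,0,0,0,0.085,-0.024,-0.019,0,0,0,0,0.085,-0.024,-0.019,0,0,0,0,0.085,0,0,0,0,0,-7,0.085,0,0,0,0,0,-7,0.085,0,0,0,0,0,0],
  "newtons": 20
}}

```text
time: 1.77
eef_pos: [499.9, 200.6, 231.0]
ee_rot: [-0.0, 0.04, 0.999, -0.0]
force: [-0.9, 0.1, 0.3]
gripper_width: 84.7
finger_force: 0.0
```

```bash
python3 - <<'E'
from m import *
from scipy.spatial.transform import Rotation as R
o=manip.observe(); print(o['joint_pos'],R.from_quat(o['ee_rot'],scalar_first=True).as_matrix(),o['eef_pos'],o['force'])
c=grab('wrist'); P=cloud(c); print(np.linalg.inv(c['extrinsics'])[:3,3])
cv2.imwrite('pics/w1.png',c['pixels'][...,::-1])
z=P[...,2]; d=np.linalg.norm(P[...,:2]-[535,210],axis=-1)<75
for nm,lo,hi in(('top',104,115),('kg',92,102),('kg2',74,102)):
    m=(d&(z>lo)&(z<hi)).astype(np.uint8);k,l,st,ce=cv2.connectedComponentsWithStats(m)
    for i in range(1,k):
        if st[i,4]>40: q=P[l==i]; print(nm,st[i],(q.min(0)+q.max(0))/2,q.mean(0),np.ptp(q,axis=0))
E
```

```text
[-0.5   0.37  0.04  1.8  -0.02  0.97  1.04] [[-1.    0.08 -0.  ]
 [ 0.08  1.   -0.  ]
 [ 0.   -0.   -1.  ]] [499.88 200.64 230.99] [-0.89  0.14  0.32]
[424.36 207.31 372.68]
top [260 219  20  20 307] [543.64 212.36 106.94] [543.12 212.32 107.66] [17.29 16.96  5.79]
kg [243 170  14  14 145] [497.69 198.38  95.53] [497.24 198.35  96.29] [11.16 11.48  6.37]
kg [259 214  20  11  73] [539.21 212.17  96.9 ] [537.28 211.94  96.91] [ 8.81 17.59  9.78]
kg2 [243 166  14  18 202] [497.6  198.26  86.7 ] [496.16 198.39  92.64] [11.34 11.8  24.02]
kg2 [259 208  20  17 200] [539.13 212.17  87.94] [537.27 211.88  88.37] [ 8.99 17.59 27.69]
```

View pics/w1.png

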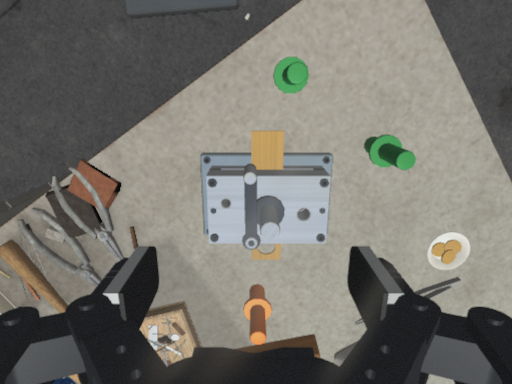

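The keeper grip at (250,176) lies between the fingers, with the punch top at (269,229) and the pivot at (251,242). Descend astride the grip and close.

Request:
{"fn": "apply_moves", "kwargs": {
  "deltas": [0.085,0.0017,-0.0025,0.02,0,0,0,0.085,0,0,0.025,0,0,0,0.085,0,0,0.025,0,0,0,0.085,0,0,0.025,0,0,0,0.085,0,0,0.025,0,0,0,0.085,0,0,0.017,0,0,0,0.06,0,0,0.01,0,0,0,0.05,0,0,0.01,0,0,0,0.04,0,0,0,0,0,0,0.03,0,0,0,0,0,0,0.02,0,0,0,0,0,0,0.005,0,0,0,0,0,0,0.005,0,0,0,0,0,0,0.005,0,0,0,0,0,0,0.005,0,0,0,0,0,0,0.005,0,0,0,0,0,0],
  "newtons": 20
}}

```text
time: 3.15
eef_pos: [498.4, 198.8, 75.2]
ee_rot: [0.001, 0.043, 0.999, 0.0]
force: [-1.6, -2.8, 6.3]
gripper_width: 11.1
finger_force: 21.6
```

```bash
python3 - <<'E'
import numpy as np
np.set_printoptions(suppress=True,precision=4)
# arc deltas in tool frame: tool yaw of y-axis psi; x axis = psi+90 (x=(-1,.08)), world CCW => tool -z
N=14; L=1.35; rot=4.0
g=np.array([498,198.2]); pv=np.array([572.5,192.3]); r=75; a0=np.arctan2(*(g-pv)[::-1]); print(a0, np.linalg.norm(g-pv))
psi=np.radians(85.4); p=g
for i in range(1,N+1):
    a=a0+L*i/N; q=pv+np.linalg.norm(g-pv)*np.array([np.cos(a),np.sin(a)]); d=q-p; p=q
    x=np.array([np.cos(psi+np.pi/2),np.sin(psi+np.pi/2)]); y=np.array([np.cos(psi),np.sin(psi)])
    print(d@x,d@y); psi+=np.radians(rot)
print(p)
E
```

```text
3.0625629664849088 74.73325899490801
-0.3562163849399658 -7.194816934829771
-0.547560557050126 -7.18278903177424
-0.7385168713347441 -7.165673287930891
-0.9289500662232409 -7.143481827027858
-1.1187252506904999 -7.116230368114893
-1.30770799980485 -7.083938214429858
-1.4957644499467535 -7.046628239724873
-1.6827613936291246 -7.004326872064508
-1.8685663738530471 -6.957064075105172
-2.053047777932773 -6.904873326871212
-2.2360749307214176 -6.847791596041207
-2.417518187173009 -6.785859315761064
-2.5972490241753383 -6.719120355004273
-2.7751401315876723 -6.647621987497907
[550.4272 120.9007]
```

Gripped: width 11 mm with 21.6 N on the pad. Now swing along the arc.

Request:
{"fn": "apply_moves", "kwargs": {
  "deltas": [0.005,-0.0004,-0.0072,0,0,0,-4,0.005,-0.0005,-0.0072,0,0,0,-4,0.005,-0.0007,-0.0072,0,0,0,-4,0.005,-0.0009,-0.0071,0,0,0,-4,0.005,-0.0011,-0.0071,0,0,0,-4,0.005,-0.0013,-0.0071,0,0,0,-4,0.005,-0.0015,-0.007,0,0,0,-4,0.005,-0.0017,-0.007,0,0,0,-4,0.005,-0.0019,-0.007,0,0,0,-4,0.005,-0.0021,-0.0069,0,0,0,-4,0.005,-0.0022,-0.0068,0,0,0,-4,0.005,-0.0024,-0.0068,0,0,0,-4,0.005,-0.0026,-0.0067,0,0,0,-4,0.005,-0.0028,-0.0066,0,0,0,-4,0.005,0,0,0,0,0,0,0.005,0,0,0,0,0,0]
}}

```text
time: 4.48
eef_pos: [550.7, 121.4, 75.1]
ee_rot: [0.001, -0.432, 0.902, -0.0]
force: [-0.2, -1.2, 5.7]
gripper_width: 10.9
finger_force: 21.7
```

Request:
{"fn": "apply_moves", "kwargs": {
  "deltas": [0.04,0,0,0,0,0,0,0.06,0,0,0,0,0,0,0.085,0,0,0,0,0,0,0.085,0,0,0,0,0,0,0.085,0,0,-0.025,0,0,0,0.085,0,0,-0.025,0,0,0,0.085,0,0,-0.025,0,0,0,0.085,0,0,-0.025,0,0,0,0.085,0,0,-0.028,0,0,7,0.085,0,0,-0.028,0,0,7,0.085,0,0,0,0,0,7,0.085,0,0,0,0,0,7,0.085,0,0,0,0,0,7,0.085,0,0,0,0,0,7,0.085,0,0,0,0,0,7,0.085,0,0,0,0,0,7,0.085,0,0,0,0,0,7,0.085,0,0,0,0,0,7,0.085,0,0,0,0,0,7,0.085,0,0,0,0,0,0]
}}

```text
time: 6.15
eef_pos: [549.7, 121.9, 230.2]
ee_rot: [-0.0, 0.226, 0.974, -0.0]
force: [0.3, 0.2, 0.5]
gripper_width: 85.1
finger_force: 0.0
```

Request:
{"fn": "apply_moves", "kwargs": {
  "deltas": [0.085,0.0114,0.0197,0,0,0,0,0.085,0.0114,0.0197,0,0,0,0,0.085,0.0114,0.0197,0,0,0,0,0.085,0.0114,0.0197,0,0,0,0,0.085,0,0,0,0,0,0,0.085,0,0,0,0,0,0]
}}

```text
time: 6.65
eef_pos: [542.7, 214.0, 230.0]
ee_rot: [-0.0, 0.22, 0.975, 0.0]
force: [0.0, -0.7, -0.2]
gripper_width: 85.1
finger_force: 0.0
```

```bash
python3 - <<'E'
from m import *
from scipy.spatial.transform import Rotation as R
o=manip.observe(); print(o['joint_pos'],R.from_quat(o['ee_rot'],scalar_first=True).as_matrix(),o['eef_pos'],o['force'])
c=grab('wrist'); P=cloud(c)
cv2.imwrite('pics/w2.png',c['pixels'][...,::-1])
z=P[...,2]; d=np.linalg.norm(P[...,:2]-[540,180],axis=-1)<110
for nm,lo,hi in(('top',104,115),('kg',90,102)):
    m=(d&(z>lo)&(z<hi)).astype(np.uint8);k,l,st,ce=cv2.connectedComponentsWithStats(m)
    for i in range(1,k):
        if st[i,4]>40: q=P[l==i]; print(nm,st[i],(q.min(0)+q.max(0))/2,q.mean(0),np.ptp(q,axis=0))
E
```

```text
[-0.45  0.44 -0.    1.69  0.    1.01  0.67] [[-0.9   0.43 -0.  ]
 [ 0.43  0.9   0.  ]
 [ 0.    0.   -1.  ]] [542.69 213.96 230.04] [ 0.05 -0.71 -0.23]
top [242 175  21  21 337] [543.92 212.58 107.36] [543.49 212.92 107.72] [17.61 17.52  6.35]
kg [242 171  20  11  66] [539.76 213.25  96.18] [537.7  215.27  96.23] [ 9.11 16.16 11.57]
kg [159 219  15  15 153] [548.72 122.5   94.25] [548.31 123.34  95.68] [11.49 12.22  8.46]
```

View pics/w2.png

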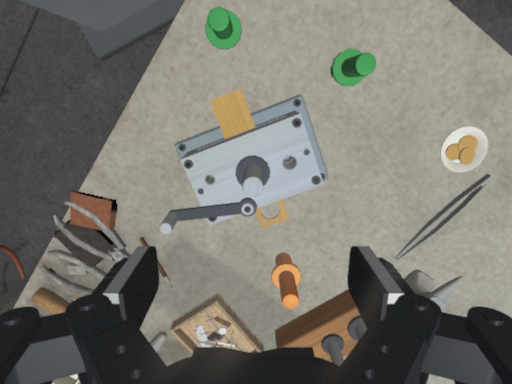

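Keeper is clear at (166,227) with its pivot at (248,208), and the punch top at (253,185) is between the fingers. Measured punch axis (543.8,212.5). Descend and close gently.

Request:
{"fn": "apply_moves", "kwargs": {
  "deltas": [0.085,-0.0017,-0.0009,0.025,0,0,0,0.085,0,0,0.025,0,0,0,0.085,0,0,0.025,0,0,0,0.085,0,0,0.025,0,0,0,0.085,0,0,0.025,0,0,0,0.085,0,0,0.015,0,0,0,0.07,0,0,0.01,0,0,0,0.06,0,0,0.008,0,0,0,0.05,0,0,0,0,0,0,0.04,0,0,0,0,0,0,0.03,0,0,0,0,0,0,0.025,0,0,0,0,0,0,0.022,0,0,0,0,0,0,0.022,0,0,0,0,0,0],
  "newtons": 20
}}

```text
time: 7.87
eef_pos: [544.6, 211.0, 72.9]
ee_rot: [0.0, 0.223, 0.975, 0.0]
force: [0.5, -0.8, -0.1]
gripper_width: 22.0
finger_force: 0.0
```

Request:
{"fn": "apply_moves", "kwargs": {
  "deltas": [0.018,0,0,0,0,0,0,0.016,0,0,0,0,0,0,0.012,0,0,0,0,0,0,0.012,0,0,0,0,0,0,0.012,0,0,0,0,0,0]
}}

```text
time: 8.28
eef_pos: [544.9, 211.5, 72.8]
ee_rot: [0.001, 0.223, 0.975, 0.001]
force: [0.3, 3.9, 6.3]
gripper_width: 17.3
finger_force: 20.0
```

```bash
python3 - <<'E'
from m import *
from scipy.spatial.transform import Rotation as R
o=manip.observe(); r=R.from_quat(o['ee_rot'],scalar_first=True).as_matrix(); print(r,o['eef_pos'],o['force'],o['torque'],o['finger_force'],o['gripper_width'],'tool F',r.T@o['force'])
E
```

```text
[[-0.9   0.44  0.  ]
 [ 0.44  0.9   0.  ]
 [-0.    0.   -1.  ]] [544.86 211.55  72.83] [0.29 3.87 6.28] [ 0.49 -0.18  0.05] 20.03261089324951 17.27498497435363 tool F [ 1.42  3.62 -6.27]
```

Gripped. There is a slight 3.6 N side load, so I relax it with a small shift and lift in steps.

Request:
{"fn": "apply_moves", "kwargs": {
  "deltas": [0.012,0.0001,0.0003,0,0,0,0,0.012,0,0.0002,0,0,0,0,0.012,0,0,-0.001,0,0,0,0.012,0,0,-0.001,0,0,0,0.012,0,0,-0.001,0,0,0,0.012,0,0,-0.001,0,0,0,0.012,0,0,0,0,0,0,0.012,0,0,0,0,0,0],
  "newtons": 30
}}

```text
time: 8.95
eef_pos: [544.5, 211.6, 76.2]
ee_rot: [-0.0, 0.224, 0.975, 0.0]
force: [2.1, 2.2, -4.3]
gripper_width: 17.1
finger_force: 29.4
```

Request:
{"fn": "apply_moves", "kwargs": {
  "deltas": [0.012,0,0.0002,-0.001,0,0,0,0.012,0,0,-0.0015,0,0,0,0.012,0,0,-0.0015,0,0,0,0.012,0,0,-0.0015,0,0,0,0.012,0,0,-0.0015,0,0,0,0.012,0,0,-0.0015,0,0,0,0.012,0,0,-0.0015,0,0,0,0.012,0,0,-0.0015,0,0,0,0.012,0,0,-0.0015,0,0,0,0.012,0,0,-0.0015,0,0,0,0.012,0,0,0,0,0,0,0.012,0,0,0,0,0,0,0.012,0,0,0,0,0,0,0.012,0,0,0,0,0,0]
}}

```text
time: 10.12
eef_pos: [544.6, 211.5, 90.9]
ee_rot: [0.0, 0.224, 0.975, -0.0]
force: [1.3, 1.3, -0.2]
gripper_width: 17.2
finger_force: 29.9
```

```bash
python3 - <<'E'
from m import *
o=manip.observe(); print(o['eef_pos'],o['force'],o['torque'],o['finger_force'])
s=grab('scene'); P=cloud(s)
b=cv2.resize(s['pixels'][150:250,180:300],(720,600),interpolation=cv2.INTER_CUBIC); cv2.imwrite('pics/s2.png',b[...,::-1])
E
```

```text
[544.56 211.46  90.89] [ 1.3   1.25 -0.2 ] [ 0.39 -0.18  0.01] 29.887415170669556
```

View pics/s2.png

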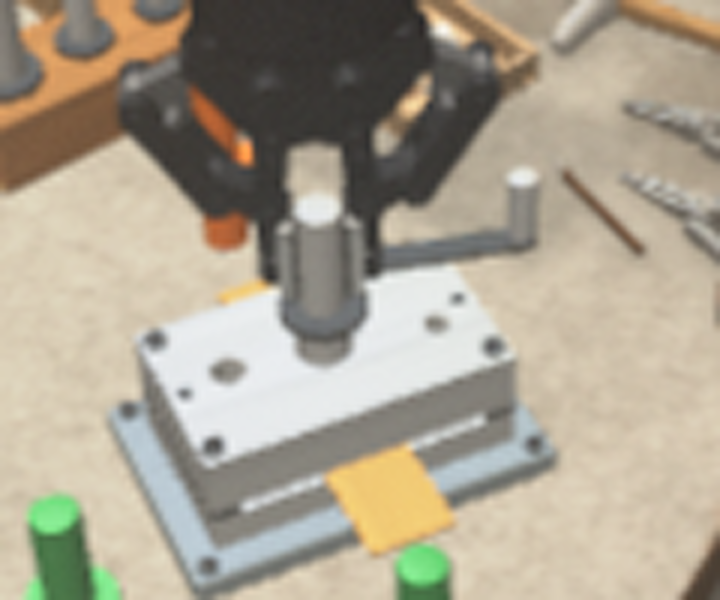

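The punch is in the fingers, its collar (323,315) lifted off the plate; the keeper is clear and the strip is in place. A depth check of the punch top should give about 127 mm; hand in if so.

```bash
python3 - <<'E'
from m import *
s=load('scene'); P=cloud(s)
u,v=int(180+318/6),int(150+210/6); q=P[v-1:v+2,u-1:u+2].reshape(-1,3); h=np.median(q[:,2]); print(np.median(q,0))
c=plane(s,180+318/6,150+210/6,127); print(c)
if 122<h<132:
    print(manip.observe()['finger_force']); print(workorder.job_done())
E
```

```text
[543.04 211.39 127.45]
[542.89 211.47 127.  ]
29.886055290699005
the job is handed in; nothing more can be done
None
```

I swung the keeper well clear (about 1.3 rad), drew the punch straight up about 18 mm and handed the job in with it gripped at about 30 N, the strip still in its slot; the depth camera put the punch top at 127 mm, as expected for that lift, but the verdict has not been shown to me.

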